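# Set the vacuum valve of a brake bleeding bench

### The arm

A 6-joint arm with a two-finger parallel gripper is mounted at the origin on the work surface. World frame = base frame: x ahead of the robot, y to its left, z up, the work surface at z = 0. Lengths are in m, angles in degrees, forces in N, time in s.
With the tool pointing down it reaches from about 0.25 to 0.725 m from the base axis. Payload 9.7 kg.
Tool frame: the origin (TCP) lies at the very end of the fingers, on their centre line; the grasp point (between the pads) lies 19 mm behind it; y points along the fingers, x is the direction in which the jaws open and shut, and the axes are right-handed (so a half turn about y gives the same grasp; the last joint's range is limited). The gripper opens to 85 mm and grips with 20 to 120 N. Pads are 22 mm wide; open, the fingers measure 114 mm over their backs; the gripper's body (76 mm by 85 mm) begins 54 mm behind the grasp point. The pads swing forward as they close: fully open they stand 13 mm farther back than shut.
Start: joints at [-68.354, 4.979, 10.078, 95.1, 0, 90], TCP at [0.203, -0.511, 0.231] pointing down, gripper open.
Joint ranges: [-179.16, 179.16], [-48.56, 103.87], [-65.8, 70.77], [-126.05, 130.52], [-82.76, 87.17], [-180, 180]. Speed limits (degrees/s): [127.2, 127.2, 147.25, 180, 180, 180].

### API

Orientations are given as [roll, pitch, yaw] about the fixed x, y, z axes, in that order (R = Rz(yaw) Ry(pitch) Rx(roll)).
In Python, from workcell import bot gives the robot as it stands.
- The arm moves only by the shell command python3 -m jog 'ROWS' [FORCE]. ROWS is JSON, a list of rows, each a list of 7 numbers: the closure, from 0 (fully open) to 1 (shut), then the shift along the world's x, y, z in units of 25 mm (1.0 is 25 mm), then the turn, a rotation vector about the world's x, y, z in units of 5 degrees (1.0 is 5 degrees). A call has 1 to 5 rows; each row is the pose to reach, as a shift and turn from the pose commanded when the call began; what a row does not reach only later rows make up. A row lasts 1/10 s, in which the tool goes at most 50 mm and 8.59 degrees, less where a joint would pass 70% of its speed; a pose out of reach is approached as far as the arm can. A call with a gripper value outside its range is refused whole. The fingers move at their own pace and stop on an object; FORCE is the grip in N (left out, the last holds). Time passes only in rows, so rows that repeat a pose let the fingers close. It gives the time, the measured TCP pose, the force and the opening at its end, in the units of the state.
- bot.get_obs(): the state, without advancing time (a new reading comes with each control period).
- bot.camera(name): name is "scene" or "top"; returns (picture, depth): 400x640x3 uint8, red, green, blue; 400x640 float32, m along the optical axis (not along the pixel's ray), 0 where there is no reading.
- bot.camera_model(name): a dict with "fx", "fy", "cx", "cy" (pixels), "rvec" (rotation vector, rad) and "tvec" (3), from world to camera coordinates, as OpenCV has them. Camera axes: x right, y down, z forward; pixel columns grow to the right and rows downward; lengths in m; the calibration is good to about 2 mm. A picture is of the moment at which its call begins. camera_model takes no time and is no camera call.
- bot.job_done(): hands the job in, once; it reports no verdict.
Trained networks look in the newest picture that a camera, given by its name, has taken for a name from the list of things; names that differ only in an ending like _2 or _b are one class to them, and where a whole thing is asked for, a point or a joint stands for the part that bears it (a point fixed in the world has none). Each returns a list of dicts, best first, with "conf" (0 to 1); they miss things now and then, are a little off and sometimes report something else, mostly with a low value. They report only what shows in the picture. A call takes as long as a camera call.
- bot.regions_of(camera, label): "pixels" (400x640 bool, what is visible of it) and "point" ([row, column] in pixels, amid what is visible of it).
The state is a dict: "time": time; "q": joint angles; "qd": joint speeds; "joint_efforts": joint torques, N m; "ee_pos": TCP position; "tcp_rot": TCP orientation; "wrist_force": force on the tool from outside, world axes, zero at the start; "torque": the same for the moment, N m; "opening": finger opening in m.
Only numpy, scipy, OpenCV 4.12 (cv2) and the standard library are available. Lean on these libraries where they do the work, as an engineer would, in place of code of your own. Each camera call takes 0.05 s, during which the arm holds its last target. There are 200 camera calls.

### The job

Get the vacuum pump of the brake bleeding bench going: with your fingertips push the valve's lever fully clockwise (seen from above) against its stop pin to vent it, then push it back until it points along the one long mark on the dial. Only then press the larger push button on the pump's switch box right down and let it spring back, leaving the lever on the long mark. Only push: do not pinch the lever's post between the fingers, do not press the smaller button, and leave everything loose on the bench where it is.

Things in the scene. Friction and masses are not known exactly. Their poses are not given: they have to be found in the camera images.
- ring (a joint): Turning ring of the vacuum valve: black, knurled, 75 mm diameter, upright axis, one dark steel lever. In rad: 0 with the lever along the housing's -x, growing anticlockwise seen from above, from -1.15 (fully clockwise, against one steel stop pin) to +1.15 (against the other). It stays where it is left; about 2 N at the lever's post moves it.
- valve: Round grey valve housing under dial and ring, fixed to the bench: 204 mm diameter, 45 mm tall, two brass pipe stubs on its +x side; origin under its centre, on the ring's axis. Its -x faces roughly towards the robot. Two upright stop pins on it, 8 mm diameter, 50 mm from the axis, tops 69.5 mm above the bench, one at each end of the lever's swing.
- ring_centre (a point): Centre of the ring's top, on its turning axis; 76 mm above the bench.
- lever_post (a point): Centre of the top of the lever's upright round dark steel post, 14 mm diameter, 72 mm from the axis, top 99 mm above the bench. It rises 32 mm above the lever's flat arm (10 mm wide, top 67 mm above the bench) that joins it to the ring; a thin 4 mm pointer goes on past it to 85 mm from the axis. The point's own -x points from the axis out along the lever.
- long_mark (a point): Outer end of the dial's long mark, 97 mm from the ring's axis. The point's own -x points from the axis out along the mark. The mark is 35 mm by 8 mm, running from the rim in towards the ring; the lever is on it when it points along it.
- dial: Flat pale grey dial between housing and ring: 200 mm diameter, top 49 mm above the bench, eleven black radial marks 15 degrees apart: ten short ticks at the rim (11 mm by 2 mm), five either side of the one long mark, which lies on the dial's -x. Fixed, but clamped at a different angle each time. Origin at the centre of its underside.
- start_button_top (a point): Centre of the top of the larger push button (black, 36 mm diameter), released. It stands in a steel collar on the aluminium pump switch box (100 x 140 mm, 42 mm tall, fixed to the bench).
- start_button (a joint): Travel of the larger button in m: 0 released, 0.006 fully down (about 5 N); springs back.
- drain_button_top (a point): Centre of the top of the smaller push button (black, 18 mm diameter), on the same box, 72 mm from the larger one; not to be pressed.
- drain_button (a joint): Travel of the smaller button in m: 0 released, 0.005 fully down (about 4 N).
- bottle: White plastic jar with a red band and metal cap, 54 mm diameter, 105 mm tall, loose; origin under its centre.
- cap_small: Loose white screw cap, 36 mm diameter, 17 mm tall; origin under its centre.
- cap_large: Loose white flanged cap, 56 mm diameter, 20 mm tall; origin under its centre.
- syringe_a: Loose clear syringe lying on its side on the left, about 175 mm long, 32 mm high; origin under its middle.
- syringe_b: The same kind of syringe on the right.
- wrench: Loose steel wrench, 160 mm long, lying flat in front on the right; origin under its middle.
- cup: Loose small white open cup, 56 mm diameter, 50 mm tall, in front in the middle; origin under its centre.

How it is judged:
By the outcome, as a careful person would: the job done as asked, in the order asked, and still so for the second after the job is handed in, with the robot touching nothing.
It also fails if it takes over 58 s, if anything falls off the work surface, if the arm or the gripper's body presses on something with over 40 N, if the wrist force passes 120 N, or if a joint passes its speed limit or range.

## Working session

There is one attempt and no reset: what is moved stays moved. The work goes in short steps, Python scripts to look and compute and a shell command to move; the robot and the scene stay as the last step left them, time stands still between calls to the robot, and variables do not carry over. Pictures are saved under pics/ and viewed, about 8 in all and at most 12, crops included, and the job is handed in when it is done.

```bash
mkdir -p pics
cat > h.py <<'E'
import numpy as np, cv2
from workcell import bot
def cam(n):
    m=bot.camera_model(n);R=cv2.Rodrigues(np.array(m["rvec"],float))[0];return m,R,np.array(m["tvec"],float).ravel()
def at_z(n,r,c,z):
    "world point on plane z seen at pixel"
    m,R,t=cam(n);d=R.T@np.array([(c-m["cx"])/m["fx"],(r-m["cy"])/m["fy"],1]);o=-R.T@t
    return o+d*(z-o[2])/d[2]
def proj(n,p):
    m,R,t=cam(n);q=R@np.array(p)+t;return np.array([q[1]/q[2]*m["fy"]+m["cy"],q[0]/q[2]*m["fx"]+m["cx"]])
def cloud(n,D):
    m,R,t=cam(n);v,u=np.mgrid[:400,:640]
    P=np.stack([(u-m["cx"])/m["fx"]*D,(v-m["cy"])/m["fy"]*D,D],-1);return (P-t)@R
def save(f,im): cv2.imwrite("pics/"+f,im[...,::-1])
E
python3 - <<'E'
from h import *
for n in("top","scene"):
    im,D=bot.camera(n);save(n+"1.png",im);np.savez(n+"1.npz",im=im,D=D)
    m,R,t=cam(n);print(n,-R.T@t,m["fx"])
    P=cloud(n,D)
    for l in("ring","lever_post","start_button_top","drain_button_top","valve","dial","bottle","cup"):
        for r in bot.regions_of(n,l)[:2]:
            px=r["pixels"];print(n,l,round(r["conf"],2),r["point"],px.sum(),np.median(P[px&(D>0)],0).round(3))
print(bot.get_obs())
E
```

```text
top [0.32284711 0.01403846 1.57512043] 498.37075426656264
top ring 0.96 [176.6, 248.3] 549 [0.59  0.212 0.073]
top lever_post 0.63 [178.2, 248.7] 540 [0.59  0.212 0.073]
top valve 0.56 [180.8, 257.1] 1427 [0.59  0.209 0.052]
top dial 0.76 [182.7, 267.1] 1979 [0.593 0.205 0.048]
top dial 0.5 [251.9, 275.4] 219 [0.372 0.128 0.019]
top bottle 0.39 [161.3, 248.0] 2093 [0.596 0.209 0.048]
top cup 0.73 [248.5, 308.7] 256 [0.381 0.026 0.009]
scene [1.15891857 0.5767221  0.71095393] 450.5948200767534
scene ring 0.76 [268.9, 382.9] 1206 [0.605 0.219 0.072]
scene ring 0.33 [293.2, 373.5] 3578 [0.62  0.227 0.048]
scene lever_post 0.69 [268.4, 382.4] 1170 [0.605 0.218 0.072]
scene lever_post 0.24 [198.8, 270.7] 139 [ 0.598 -0.133  0.062]
scene start_button_top 0.61 [199.5, 268.9] 119 [ 0.597 -0.132  0.062]
scene drain_button_top 0.52 [172.9, 321.7] 282 [ 0.361 -0.184  0.005]
scene valve 0.59 [285.7, 377.5] 3906 [0.633 0.23  0.048]
scene dial 0.73 [293.5, 376.7] 3409 [0.62  0.226 0.048]
scene bottle 0.88 [257.1, 255.6] 1211 [0.761 0.006 0.071]
scene cup 0.62 [199.1, 372.0] 496 [0.391 0.027 0.031]
{'time': 0.9, 'q': array([-6.83531729e+01,  4.97850268e+00,  1.00794083e+01,  9.50985847e+01,
        4.12089054e-04,  9.00009327e+01]), 'qd': array([-0.09794328, -0.0139604 , -0.02991243, -0.05324509,  0.04343033,
       -0.05753767]), 'joint_efforts': array([-9.49789573e-04, -5.20095491e+01,  4.64858544e+01,  1.30526292e-03,
        3.01468461e-06,  7.27227473e-06]), 'ee_pos': array([ 0.20289205, -0.51122016,  0.23129866]), 'tcp_rot': array([-8.99995879e+01, -2.32089037e-03, -6.83541056e+01]), 'wrist_force': array([ 0.16018017, -1.07239652,  0.18928389]), 'torque': array([ 0.01751414,  0.05632801, -0.02275333]), 'opening': 0.08521248477190625}
```

View pics/top1.png

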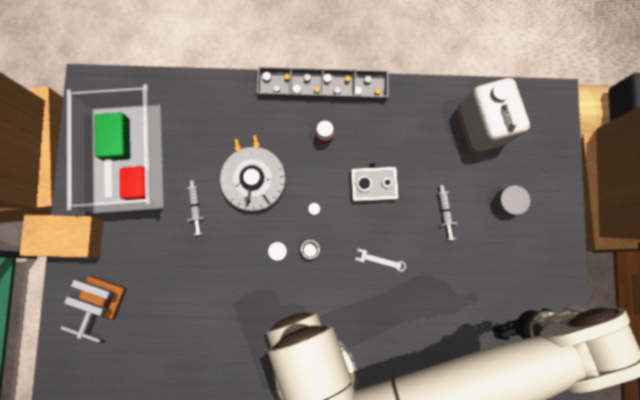

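View pics/scene1.png

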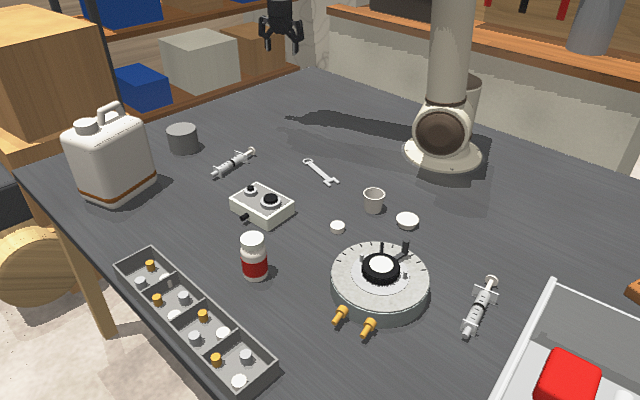

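The top view shows the valve at about (180,252) and the switch box at (183,375), with its larger button on the left at (183,364). The scene view shows the lever post at (245,405). Next I'll rectify the dial and box from both views.

```bash
cat >> h.py <<'E'
def rect(n,im,c,z,h=.12,N=400):
    "overhead view: up=+x, left=+y, plane z"
    w=[(c[0]+h,c[1]+h),(c[0]+h,c[1]-h),(c[0]-h,c[1]-h),(c[0]-h,c[1]+h)]
    s=np.float32([proj(n,(*p,z))[::-1] for p in w]);d=np.float32([(0,0),(N,0),(N,N),(0,N)])
    return cv2.warpPerspective(im,cv2.getPerspectiveTransform(s,d),(N,N),flags=cv2.INTER_CUBIC)
def circ(P,mask):
    p=P[mask][:,:2];A=np.c_[2*p,np.ones(len(p))];s=np.linalg.lstsq(A,(p**2).sum(1),rcond=None)[0];return s[:2],np.sqrt(s[2]+s[:2]@s[:2])
E
python3 - <<'E'
from h import *
T=np.load("top1.npz");S=np.load("scene1.npz")
c=(.59,.205)
for n,d in(("top",T),("scene",S)):
    P=cloud(n,d["D"]);near=(np.hypot(P[...,0]-c[0],P[...,1]-c[1])<.13)
    m=near&(abs(P[...,2]-.049)<.006)
    q=P[m][:,:2].astype(np.float32);print(n,"dial disc",cv2.minEnclosingCircle(q),np.median(P[m][:,2]))
    m=near&(P[...,2]>.068)&(P[...,2]<.082);print("ring",m.sum(),cv2.minEnclosingCircle(P[m][:,:2].astype(np.float32)))
    m=near&(P[...,2]>.085);print("post",P[m].round(3)[:12])
    b=(abs(P[...,0]-.575)<.08)&(abs(P[...,1]+.145)<.12)
    m=b&(P[...,2]>.035)&(P[...,2]<.048);print("box",cv2.minAreaRect(P[m][:,:2].astype(np.float32)),np.median(P[m][:,2]))
    m=b&(P[...,2]>.053);print("btn",m.sum(),P[m].mean(0),P[m].max(0))
row=[rect("top",T["im"],c,.049),rect("scene",S["im"],c,.049)]
save("r1.png",np.hstack(row))
save("r2.png",np.hstack([rect("top",T["im"],(.575,-.145),.055,.1),rect("scene",S["im"],(.575,-.145),.055,.1)]))
E
```

```text
top dial disc ((0.5944358110427856, 0.21046699583530426), 0.10131067782640457) 0.04858950958379308
ring 456 ((0.5743102431297302, 0.21382324397563934), 0.05810588225722313)
post [[0.529 0.222 0.097]
 [0.528 0.218 0.101]
 [0.529 0.216 0.096]
 [0.526 0.226 0.091]
 [0.526 0.222 0.097]
 [0.526 0.219 0.096]
 [0.525 0.216 0.099]
 [0.525 0.213 0.099]
 [0.522 0.224 0.098]
 [0.523 0.222 0.097]
 [0.522 0.219 0.098]
 [0.522 0.215 0.1  ]]
box ((0.589907169342041, -0.17071858048439026), (0.10006830841302872, 0.14065556228160858), 3.9349379539489746) 0.04138460043469883
btn 215 [ 0.58832737 -0.15415278  0.05983264] [ 0.61141349 -0.11298642  0.07290646]
scene dial disc ((0.6007522344589233, 0.20860154926776886), 0.10292094945907593) 0.04812285059862291
ring 857 ((0.5818775296211243, 0.21235391497612), 0.057513292878866196)
post [[0.522 0.212 0.096]
 [0.528 0.212 0.096]
 [0.53  0.215 0.099]
 [0.528 0.216 0.099]
 [0.525 0.217 0.097]
 [0.524 0.218 0.097]
 [0.521 0.219 0.096]
 [0.532 0.214 0.098]
 [0.532 0.217 0.099]
 [0.53  0.217 0.098]
 [0.528 0.219 0.098]
 [0.527 0.22  0.098]]
box ((0.5970718264579773, -0.16981875896453857), (0.10190349817276001, 0.14130888879299164), 3.722360610961914) 0.04131406928106403
btn 226 [ 0.59815949 -0.15124934  0.05920594] [ 0.61944868 -0.11256035  0.06647579]
```

View pics/r1.png

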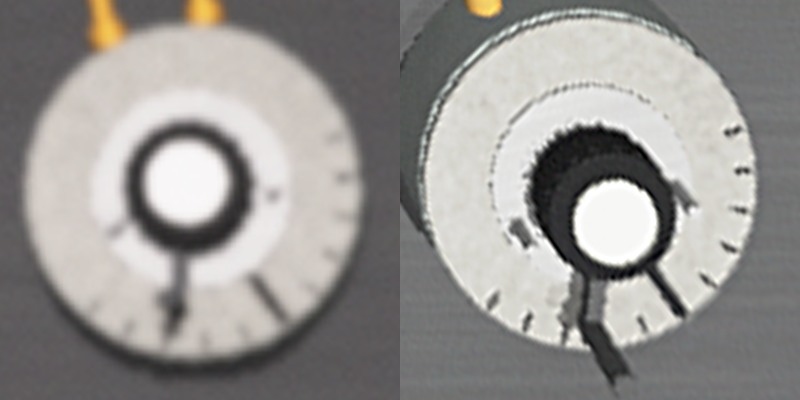

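View pics/r2.png

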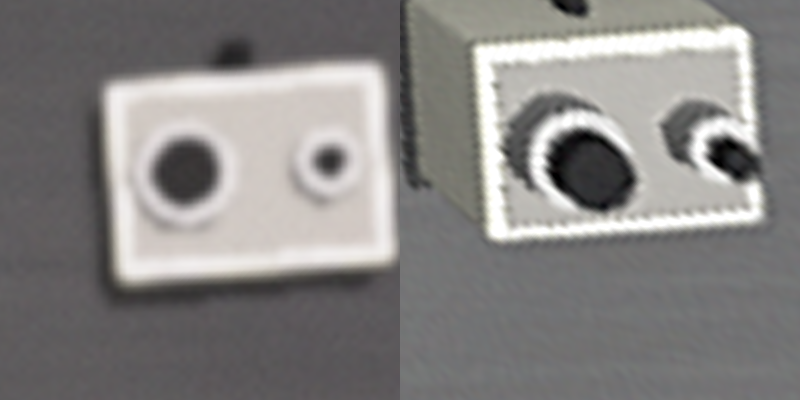

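The overhead rectifications show:
- **Valve:** axis at about (0.598, 0.210), with a few mm of disagreement between the cameras.
- **Lever:** about -6° from world -x.
- **Long mark:** about +35°, running from r1 left (258,278) to (287,322).
- **Housing:** -x at about 13°, so the clockwise stop is near -53°.
- **Box:** larger button on the left, at about (168,185) in r2 left.

I'm moving now with the fingers shut.

```bash
python3 -m jog '[[1,3.2,7,-0.6,0,0,3.1],[1,3.2,7,-0.6,0,0,3.1],[1,3.2,7,-0.6,0,0,3.1],[1,3.2,7,-0.6,0,0,3.1],[1,3.2,7,-0.6,0,0,3.1]]' 
python3 -m jog '[[1,3.2,7,-0.6,0,0,3.1],[1,3.2,7,-0.6,0,0,3.1],[1,3.2,7,-0.6,0,0,3.1],[1,3.2,7,-0.6,0,0,3.1],[1,3.2,7,-0.6,0,0,3.1]]' 
python3 -m jog '[[1,3.2,7,-0.6,0,0,3.1],[1,3.2,7,-0.6,0,0,3.1],[1,3.2,7,-0.6,0,0,3.1],[1,3.2,7,-0.6,0,0,3.1],[1,3.2,7,-0.6,0,0,3.1]]' 
python3 -m jog '[[1,3.2,6.9,-0.6,0,0,3.1],[1,3.2,6.9,-0.6,0,0,3.1],[1,3.2,6.9,-0.6,0,0,3.1],[1,3.2,6.9,-0.6,0,0,3.1],[1,3.2,6.9,-0.6,0,0,3.1]]'
```

```text
time: 1.4
ee_pos: [0.2842, -0.3327, 0.2166]
tcp_rot: [-90.0, -0.0, -52.6]
wrist_force: [0.4, -1.0, -0.1]
opening: 0.0119
time: 1.9
ee_pos: [0.3642, -0.1578, 0.2011]
tcp_rot: [-90.0, 0.0, -37.0]
wrist_force: [0.2, -0.7, 0.4]
opening: 0.0001
time: 2.4
ee_pos: [0.4442, 0.0167, 0.1855]
tcp_rot: [-90.0, 0.0, -21.6]
wrist_force: [-1.7, -0.6, -0.6]
opening: 0.0
time: 2.9
ee_pos: [0.5243, 0.1885, 0.1695]
tcp_rot: [-90.0, 0.1, -6.2]
wrist_force: [-0.9, 0.1, -0.4]
opening: -0.0002
```

```bash
python3 -m jog '[[1,0,0,-1.5,0,0,0],[1,0,-0.1,-3.4,0,0,0],[1,0,-0.1,-3.4,0,0,0]]'
python3 - <<'E'
from h import *
a,_=bot.camera("scene");b,_=bot.camera("top")
save("s2.png",np.hstack([cv2.resize(a[170:350,290:470],(400,400)),rect("top",b,(.59,.205),.099)]))
E
```

```text
time: 3.2
ee_pos: [0.5197, 0.1809, 0.0801]
tcp_rot: [-90.3, 0.5, -6.4]
wrist_force: [-0.9, -0.9, 0.8]
opening: 0.0003
```

View pics/s2.png

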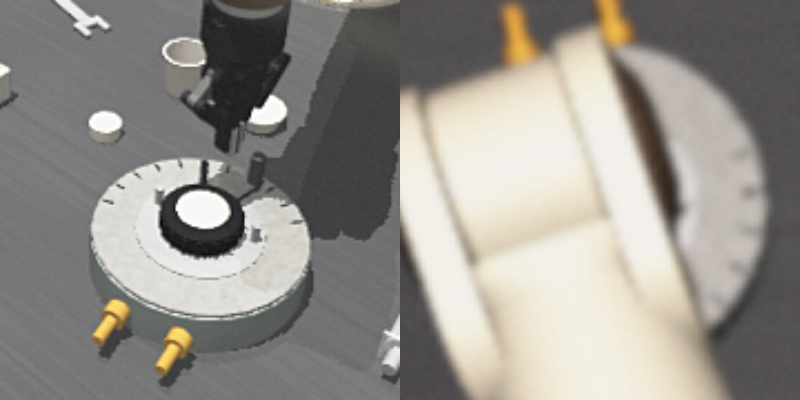

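The scene crop shows the shut fingertips at (222,148), beside the post at (257,155) and clear of everything. I'll start the clockwise push along the arc.

```bash
python3 -m jog '[[1,0,0.3,0,0,0,-0.4],[1,0,0.6,0,0,0,-1],[1,0.02,0.9,0,0,0,-1.6],[1,0.04,1.15,0,0,0,-2.2],[1,0.04,1.35,0,0,0,-2.8]]'
python3 -m jog '[[1,0.07,0.25,0,0,0,-1],[1,0.12,0.5,0,0,0,-2],[1,0.18,0.7,0,0,0,-3],[1,0.24,0.87,0,0,0,-3.6],[1,0.3,0.97,0,0,0,-4]]'
python3 -m jog '[[1,0.06,0.1,0,0,0,-0.4],[1,0.12,0.2,0,0,0,-0.8],[1,0.18,0.29,0,0,0,-1.2],[1,0.18,0.29,0,0,0,-1.2]]'
```

```text
time: 3.8
ee_pos: [0.5255, 0.2175, 0.0903]
tcp_rot: [-89.9, -0.2, -20.5]
wrist_force: [-0.5, -1.8, 0.5]
opening: -0.0003
time: 4.3
ee_pos: [0.5329, 0.2418, 0.0902]
tcp_rot: [-89.8, -0.1, -40.5]
wrist_force: [-1.8, -0.8, 1.5]
opening: 0.0002
time: 4.7
ee_pos: [0.5374, 0.2492, 0.0899]
tcp_rot: [-89.8, -0.1, -46.4]
wrist_force: [-0.4, -1.0, 0.5]
opening: -0.0
```

```bash
python3 -m jog '[[1,0,0,-0.35,0,0,0],[1,0.06,0.08,-0.35,0,0,-0.4],[1,0.12,0.16,-0.35,0,0,-0.8],[1,0.18,0.24,-0.35,0,0,-1.2],[1,0.18,0.24,-0.35,0,0,-1.2]]'
python3 -m jog '[[1,0.06,0.05,0,0,0,0],[1,0.09,0.07,0,0,0,0]]'
python3 - <<'E'
from h import *
a,_=bot.camera("scene")
save("s3.png",cv2.resize(a[200:330,310:450],(560,520)));print(bot.get_obs()["wrist_force"],bot.get_obs()["ee_pos"])
E
```

```text
time: 5.2
ee_pos: [0.5407, 0.2549, 0.0778]
tcp_rot: [-90.0, -0.0, -52.4]
wrist_force: [-0.6, -0.8, -0.7]
opening: -0.0
time: 5.4
ee_pos: [0.5415, 0.2556, 0.0776]
tcp_rot: [-90.2, -0.0, -52.3]
wrist_force: [-11.0, -8.8, 5.7]
opening: -0.0
[-8.64097456 -6.86771433  4.70652409] [0.54140139 0.25551758 0.07759404]
```

View pics/s3.png

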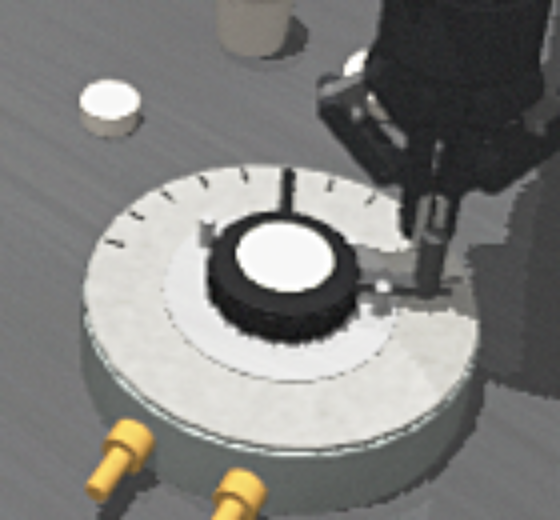

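The lever (arm at (385,290) in the crop) is against the stop pin at (378,300), and the wrist force jumped from 1 N to about 15 N. I'll add one more small nudge, then back off, hop over and come down on the other side.

```bash
python3 -m jog '[[1,0.05,0.04,0,0,0,0],[1,0.05,0.04,0,0,0,0]]'
python3 -m jog '[[1,-0.4,-0.3,0,0,0,0],[1,-0.4,-0.3,1,0,0,0],[1,-0.4,-0.3,2,0,0,0],[1,-0.4,-0.3,2,0,0,0]]'
python3 -m jog '[[1,1,0.75,0,0,0,0],[1,1.9,1.5,0,0,0,0],[1,1.9,1.5,0,0,0,0],[1,1.9,1.5,-1,0,0,0],[1,1.9,1.5,-2,0,0,0]]'
python3 -m jog '[[1,0,0,0,0,0,0],[1,0,0,0,0,0,0]]'
```

```text
time: 5.65
ee_pos: [0.5416, 0.2558, 0.0775]
tcp_rot: [-90.3, -0.0, -52.3]
wrist_force: [-14.7, -11.5, 7.8]
opening: -0.0001
time: 6.05
ee_pos: [0.5356, 0.251, 0.1317]
tcp_rot: [-89.6, -0.1, -52.3]
wrist_force: [0.0, 0.3, -0.2]
opening: -0.0002
time: 6.55
ee_pos: [0.5818, 0.2879, 0.0772]
tcp_rot: [-89.9, -0.0, -52.3]
wrist_force: [0.2, -0.2, -1.0]
opening: 0.0002
time: 6.75
ee_pos: [0.5811, 0.2875, 0.0777]
tcp_rot: [-90.0, 0.0, -52.3]
wrist_force: [-0.2, -0.4, 0.7]
opening: -0.0005
```

```bash
python3 -m jog '[[1,-0.5,-0.35,0,0,0,0.8],[1,-1.06,-0.7,0,0,0,2.4],[1,-1.3,-0.92,0,0,0,3.7],[1,-1.55,-1.18,0,0,0,5],[1,-1.78,-1.44,0,0,0,6.4]]'
python3 -m jog '[[1,-0.13,-0.22,0,0,0,1],[1,-0.24,-0.45,0,0,0,2],[1,-0.32,-0.68,0,0,0,3],[1,-0.42,-0.94,0,0,0,4],[1,-0.42,-0.94,0,0,0,4]]'
python3 -m jog '[[1,-0.03,-0.25,0,0,0,1],[1,-0.06,-0.5,0,0,0,2],[1,-0.08,-0.77,0,0,0,3],[1,-0.08,-1.03,0,0,0,4],[1,-0.08,-1.03,0,0,0,4]]'
python3 -m jog '[[1,0.02,-0.12,0,0,0,0.5],[1,0.05,-0.24,0,0,0,1],[1,0.08,-0.38,0,0,0,1.5],[1,0.08,-0.38,0,0,0,1.5]]'
python3 - <<'E'
from h import *
a,_=bot.camera("scene");b,_=bot.camera("top")
np.savez("s4.npz",a=a,b=b)
save("s4.png",np.hstack([cv2.resize(a[210:310,320:440],(480,400)),rect("top",b,(.57,.205),.067)[:,60:380]]))
E
```

```text
time: 7.25
ee_pos: [0.5375, 0.2523, 0.0798]
tcp_rot: [-89.8, -0.1, -20.0]
wrist_force: [1.7, 1.7, -0.5]
opening: 0.0001
time: 7.75
ee_pos: [0.527, 0.2282, 0.0797]
tcp_rot: [-89.9, -0.2, -0.3]
wrist_force: [0.3, -0.0, 0.1]
opening: 0.0002
time: 8.25
ee_pos: [0.5251, 0.2025, 0.0789]
tcp_rot: [-90.0, -0.1, 19.6]
wrist_force: [-0.0, 1.1, -0.1]
opening: -0.0001
time: 8.65
ee_pos: [0.5267, 0.1933, 0.0784]
tcp_rot: [-90.0, -0.1, 27.0]
wrist_force: [-0.3, -0.0, 0.5]
opening: 0.0002
```

View pics/s4.png

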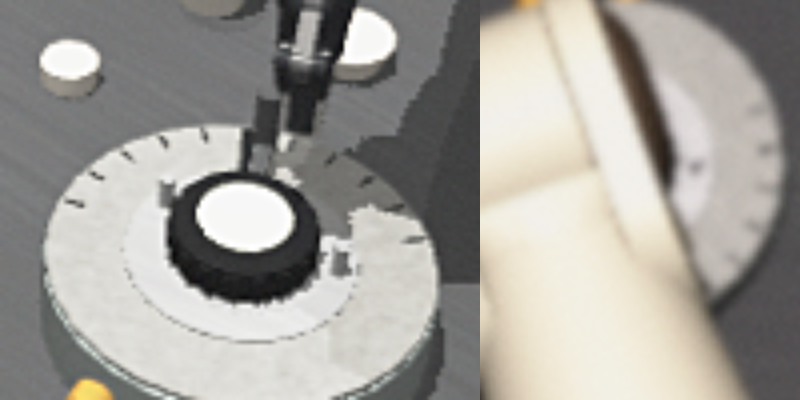

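The post (265,110 in the crop) is now just left of the long mark (248,150), so it's slightly short of it. I'll retract well clear and measure the remaining angle from both cameras.

```bash
python3 -m jog '[[1,-0.2,0.4,0,0,0,0],[1,-0.2,0.4,1.5,0,0,0],[1,-0.2,0.4,3,0,0,0],[1,-0.2,-1.4,3,0,0,0],[1,-0.2,-3.4,3,0,0,0]]'
python3 -m jog '[[1,0,-8,0,0,0,0],[1,0,-8,0,0,0,0],[1,0,-8,0,0,0,0],[1,0,-8,0,0,0,0],[1,0,-8,0,0,0,0]]'
cat > look.py <<'E'
import sys
from h import *
from scipy.optimize import least_squares
f=sys.argv[1];out=[]
for n in("top","scene"):
    im,D=bot.camera(n);np.savez(f"{f}_{n}.npz",im=im,D=D)
    P=cloud(n,D);near=np.hypot(P[...,0]-.598,P[...,1]-.21)<.11
    print(n,"post",P[near&(P[...,2]>.088)].mean(0).round(4))
    out.append(rect(n,im,(.585,.205),.049,.12))
save(f+".png",np.hstack(out))
E
python3 look.py L1
```

```text
time: 9.25
ee_pos: [0.5217, 0.109, 0.1538]
tcp_rot: [-90.0, -0.1, 27.3]
wrist_force: [1.4, -1.3, 0.3]
opening: 0.0003
time: 9.75
ee_pos: [0.521, -0.0963, 0.1525]
tcp_rot: [-90.1, 0.0, 26.7]
wrist_force: [0.4, 0.6, -0.9]
opening: -0.0001
top post [0.5305 0.1768 0.0961]
scene post [0.5385 0.1777 0.0948]
```

View pics/L1.png

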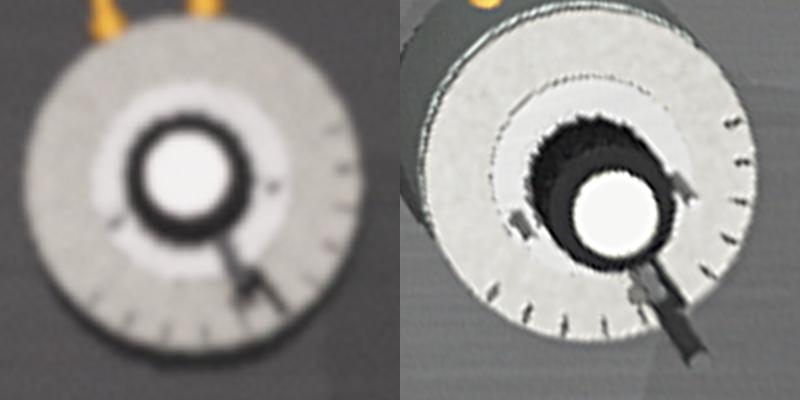

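```bash
cat > ang.py <<'E'
import sys
from h import *
from scipy.optimize import minimize
from scipy.ndimage import map_coordinates as mc
def pix(n,X,Y,z):
    m,R,t=cam(n);q=np.stack([X,Y,np.full_like(X,z)],-1)@R.T+t
    return q[...,1]/q[...,2]*m["fy"]+m["cy"],q[...,0]/q[...,2]*m["fx"]+m["cx"]
def samp(n,g,X,Y,z): return mc(g,pix(n,X,Y,z),order=1)
def circle_edge(n,g,c0,r,z,sign):
    a=np.linspace(0,2*np.pi,360)
    def f(c):
        v=[samp(n,g,c[0]+(r+d)*np.cos(a),c[1]+(r+d)*np.sin(a),z) for d in(-.003,.003)]
        return -sign*np.mean(v[0]-v[1])
    return minimize(f,c0,method="Nelder-Mead",options=dict(initial_simplex=[c0,[c0[0]+.004,c0[1]],[c0[0],c0[1]+.004]],xatol=1e-5))
def dial(n,g,c0,use):
    def f(p,ks=use):
        s=0
        for k in ks:
            w,l0,l1=(.004,.064,.095) if k==0 else (.001,.088,.095)
            r=np.linspace(l0,l1,12)[:,None]; 
            th=p[2]+np.radians(15*k)
            def line(o):
                return samp(n,g,p[0]-r*np.cos(th)+o*np.sin(th),p[1]-r*np.sin(th)-o*np.cos(th),.049).mean()
            s+=(np.mean([line(o) for o in np.linspace(-w,w,5)])-.5*line(w+.005)-.5*line(-w-.005))
        return s/len(ks)
    best=min((minimize(f,[*c0,t],method="Nelder-Mead",options=dict(initial_simplex=[[*c0,t],[c0[0]+.002,c0[1],t],[c0[0],c0[1]+.002,t],[*c0,t+.03]],xatol=1e-5)) for t in np.radians([30,34,38])),key=lambda r:r.fun)
    return best
if __name__=="__main__":
  for f in sys.argv[1:]:
    for n in("top","scene"):
        d=np.load(f.format(n));g=d["im"].astype(float).mean(-1)
        c=circle_edge(n,g,[.598,.21],.1,.049,1).x
        b=dial(n,g,c,[k for k in range(-5,6) if k!=0 or "1.npz" in f and "L" not in f])
        print(f,n,"rim centre",c.round(4),"ticks",b.x[:2].round(4),"mark deg",np.degrees(b.x[2]).round(2),round(b.fun,1))
        P=cloud(n,d["D"]);near=np.hypot(P[...,0]-.598,P[...,1]-.21)<.11
        p0=P[near&(P[...,2]>.09)].mean(0)[:2]
        # dark post-top disc
        for z,nm in((.099,"post top"),(.067,"?")):
            if nm=="?":continue
            r=circle_edge(n,g,p0,.007,z,-1);e=r.x-c
            print("   depth post",p0.round(4),"img post",r.x.round(4),"deg about rim c",np.degrees(np.arctan2(-e[1],-e[0])).round(2),"r",np.hypot(*e).round(4),
              "| depth deg",np.degrees(np.arctan2(-(p0-c)[1],-(p0-c)[0])).round(2),"r",np.hypot(*(p0-c)).round(4))
E
python3 ang.py '{}1.npz' 'L1_{}.npz'
```

```text
Traceback (most recent call last):
  File "ang.py", line 33, in <module>
    b=dial(n,g,c,[k for k in range(-5,6) if k!=0 or "1.npz" in f and "L" not in f])
  File "ang.py", line 26, in dial
    best=min((minimize(f,[*c0,t],method="Nelder-Mead",options=dict(initial_simplex=[[*c0,t],[c0[0]+.002,c0[1],t],[c0[0],c0[1]+.002,t],[*c0,t+.03]],xatol=1e-5)) for t in np.radians([30,34,38])),key=lambda r:r.fun)
  File "ang.py", line 26, in <genexpr>
    best=min((minimize(f,[*c0,t],method="Nelder-Mead",options=dict(initial_simplex=[[*c0,t],[c0[0]+.002,c0[1],t],[c0[0],c0[1]+.002,t],[*c0,t+.03]],xatol=1e-5)) for t in np.radians([30,34,38])),key=lambda r:r.fun)
              ~~~~~~~~^^^^^^^^^^^^^^^^^^^^^^^^^^^^^^^^^^^^^^^^^^^^^^^^^^^^^^^^^^^^^^^^^^^^^^^^^^^^^^^^^^^^^^^^^^^^^^^^^^^^^^^^^^^^^^^^^^^^^^^^^^^^^^^^^^^^^^^^^
  File "ang.py", line 24, in f
    s+=(np.mean([line(o) for o in np.linspace(-w,w,5)])-.5*line(w+.005)-.5*line(-w-.005))
                 ~~~~^^^
  File "ang.py", line 23, in line
    return samp(n,g,p[0]-r*np.cos(th)+o*np.sin(th),p[1]-r*np.sin(th)-o*np.cos(th),.049).mean()
           ~~~~^^^^^^^^^^^^^^^^^^^^^^^^^^^^^^^^^^^^^^^^^^^^^^^^^^^^^^^^^^^^^^^^^^^^^^^^
  File "ang.py", line 8, in samp
    def samp(n,g,X,Y,z): return mc(g,pix(n,X,Y,z),order=1)
                                     ~~~^^^^^^^^^
  File "ang.py", line 6, in pix
    m,R,t=cam(n);q=np.stack([X,Y,np.full_like(X,z)],-1)@R.T+t
          ~~~^^^
  File "h.py", line 4, in cam
    m=bot.camera_model(n);R=cv2.Rodrigues(np.array(m["rvec"],float))[0];return m,R,np.array(m["tvec"],float).ravel()
ValueError: time passes only in moves, steps and waits
```

```bash
sed -i 's/^def cam(n):/from functools import lru_cache\n@lru_cache\ndef cam(n):/' h.py; python3 ang.py '{}1.npz' 'L1_{}.npz'
```

```text
{}1.npz top rim centre [0.5952 0.2095] ticks [0.5963 0.2095] mark deg 34.89 -25.1
   depth post [0.5227 0.2183] img post [0.5174 0.2129] deg about rim c -2.49 r 0.0779 | depth deg -6.96 r 0.0731
{}1.npz scene rim centre [0.599  0.2102] ticks [0.5996 0.2109] mark deg 35.26 -101.0
   depth post [0.5304 0.2195] img post [0.5588 0.2366] deg about rim c -33.31 r 0.0481 | depth deg -7.72 r 0.0691
L1_{}.npz top rim centre [0.5952 0.2094] ticks [0.5961 0.2097] mark deg 35.01 -19.9
   depth post [0.5311 0.1769] img post [0.5408 0.1808] deg about rim c 27.74 r 0.0615 | depth deg 26.95 r 0.0719
L1_{}.npz scene rim centre [0.5989 0.2104] ticks [0.5996 0.211 ] mark deg 35.29 -98.4
   depth post [0.5382 0.1773] img post [0.5471 0.184 ] deg about rim c 27.01 r 0.0581 | depth deg 28.57 r 0.0691
```

Both cameras give the mark at 35.1°. The lever is at about 27.7° (depth says 27–28.6°, the finger pose 27.8°), so it needs about +7.3° more. I'm going back to push to the finger pose (0.5294, 0.1845), yaw 34.3.

```bash
python3 -m jog '[[1,0,9,0,0,0,0],[1,0,9,0,0,0,0],[1,0,9,0,0,0,0],[1,0,9,0,0,0,0],[1,0,9,0,0,0,0]]'
python3 -m jog '[[1,-0.24,3.05,0,0,0,1.5],[1,-0.24,3.05,0,0,0,1.5],[1,-0.24,3.05,-1,0,0,1.5],[1,-0.24,3.05,-3,0,0,1.5],[1,-0.24,3.05,-3,0,0,1.5]]'
python3 -m jog '[[1,0,0,0,0,0,0],[1,0,0,0,0,0,0]]'
```

```text
time: 10.35
ee_pos: [0.5203, 0.1383, 0.1526]
tcp_rot: [-90.0, -0.0, 27.4]
wrist_force: [1.0, -0.6, -0.6]
opening: -0.0
time: 10.85
ee_pos: [0.5108, 0.2099, 0.0712]
tcp_rot: [-89.9, 0.6, 34.8]
wrist_force: [-0.8, 0.4, -0.8]
opening: 0.0001
time: 11.05
ee_pos: [0.5162, 0.2103, 0.0803]
tcp_rot: [-90.0, -0.2, 34.7]
wrist_force: [0.3, 0.7, 0.4]
opening: -0.0003
```

```bash
python3 -m jog '[[1,0.15,-0.3,0,0,0,0],[1,0.3,-0.6,0,0,0,0],[1,0.42,-0.8,0,0,0,0],[1,0.48,-0.92,0,0,0,0],[1,0.52,-1.01,0,0,0,0]]'
python3 -m jog '[[1,0,0,0,0,0,0],[1,0,0,0,0,0,0]]'
```

```text
time: 11.55
ee_pos: [0.5288, 0.1837, 0.0778]
tcp_rot: [-90.0, -0.0, 34.6]
wrist_force: [-0.4, 2.1, 0.9]
opening: 0.0002
time: 11.75
ee_pos: [0.5283, 0.1838, 0.0774]
tcp_rot: [-90.0, 0.0, 34.6]
wrist_force: [-0.4, -0.8, 0.1]
opening: 0.0002
```

```bash
python3 -m jog '[[1,-0.25,0.35,0,0,0,0],[1,-0.25,0.35,1.5,0,0,0],[1,-0.25,0.35,3,0,0,0],[1,-0.25,-1.4,3,0,0,0],[1,-0.25,-3.4,3,0,0,0]]'
python3 -m jog '[[1,0,-8,0,0,0,-6],[1,0,-8,0,0,0,-6],[1,0,-8,0,0,0,-6],[1,0,-8,0,0,0,-6],[1,0,-8,0,0,0,-6]]'
cat > fin.py <<'E'
import sys
from h import *
f=sys.argv[1];out=[]
for n,s,C in(("top",6,(.596,.2095)),("scene",4,(.5995,.211))):
    im,D=bot.camera(n);np.savez(f"{f}_{n}.npz",im=im,D=D)
    # views centred on each camera's own dial centre, at arm height
    out.append(rect(n,im,(C[0],C[1]),.049,.11))
    h=out[-1]
    for r0,r1,z in((.02,.11,.049),):
        a=np.radians(35.1);p=[(int(200-(-r*np.sin(a))*200/.11),int(200+r*np.cos(a)*200/.11)) for r in(.1,.12)]
        cv2.line(h,p[0],p[1],(255,0,0),1)
save(f+".png",np.hstack(out))
E
python3 fin.py L2; python3 ang.py 'L2_{}.npz'
```

```text
time: 12.25
ee_pos: [0.5223, 0.1, 0.1537]
tcp_rot: [-90.1, -0.1, 34.9]
wrist_force: [1.5, 0.2, -0.7]
opening: -0.0002
time: 12.75
ee_pos: [0.5216, -0.1052, 0.1523]
tcp_rot: [-90.1, 0.0, 4.2]
wrist_force: [-0.0, 0.7, 0.4]
opening: -0.0
L2_{}.npz top rim centre [0.5953 0.2094] ticks [0.5961 0.2096] mark deg 35.01 -19.6
   depth post [0.5358 0.1682] img post [0.5279 0.1639] deg about rim c 34.04 r 0.0813 | depth deg 34.71 r 0.0724
L2_{}.npz scene rim centre [0.599  0.2103] ticks [0.5996 0.2109] mark deg 35.3 -99.0
   depth post [0.5437 0.1697] img post [0.5532 0.1769] deg about rim c 36.06 r 0.0567 | depth deg 36.28 r 0.0686
```

View pics/L2.png

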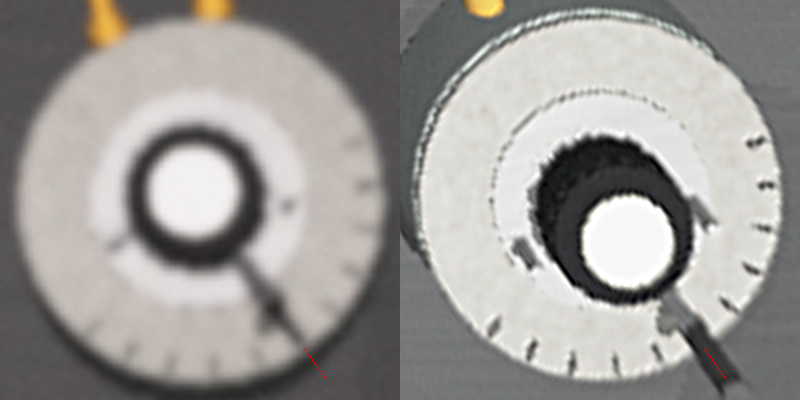

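The lever is on the mark: top view says lever 34.7° and mark 35.0°, the scene view 36.3° and 35.3° (it has been biased about +1° throughout), and the finger pose 34.9°. Next I'll locate the start button, using the first unobstructed pictures.

Run:
```python
from h import *
for n in("top","scene"):
    d=np.load(n+"1.npz");P=cloud(n,d["D"]);g=d["im"].max(-1)
    m=((abs(P[...,0]-.594)<.045)&(abs(P[...,1]+.17)<.068)&(P[...,2]>.035)&(g<75)).astype(np.uint8)
    k,l,s,c=cv2.connectedComponentsWithStats(m)
    for i in range(1,k):
        if s[i,4]>8:
            z=np.percentile(P[...,2][l==i],[20,50,80]).round(4);print(n,s[i],P[l==i].mean(0).round(4),"z",z,"at z50",at_z(n,*c[i][::-1],z[1]).round(4))
```

```text
top [360 179   9   9  57] [ 0.5879 -0.1371  0.0635] z [0.0597 0.0637 0.0659] at z50 [ 0.5878 -0.1371  0.0637]
scene [247 185   7   6  27] [ 0.6005 -0.2057  0.0599] z [0.0567 0.0608 0.0619] at z50 [ 0.6012 -0.2047  0.0608]
scene [264 193  14  11 115] [ 0.5962 -0.1328  0.0617] z [0.0601 0.0623 0.0635] at z50 [ 0.5967 -0.1321  0.0623]
```

```bash
python3 -m jog '[[1,2.8,-1.2,0,0,0,0],[1,2.8,-1.2,0,0,0,0],[1,2.8,-1.2,-1,0,0,0],[1,2.8,-1.2,-2.2,0,0,0],[1,2.8,-1.2,-3,0,0,0]]'
python3 -m jog '[[1,0,0,-0.15,0,0,0],[1,0,0,-0.15,0,0,0],[1,0,0,-0.15,0,0,0]]'
python3 - <<'E'
from h import *
im,_=bot.camera("scene");save("b1.png",cv2.resize(im[160:240,220:320],(500,400)))
E
```

```text
time: 13.35
ee_pos: [0.5919, -0.1286, 0.0753]
tcp_rot: [-90.0, 0.1, 4.8]
wrist_force: [0.3, -0.5, -0.2]
opening: 0.0001
time: 13.65
ee_pos: [0.5928, -0.1302, 0.0753]
tcp_rot: [-90.0, -0.1, 4.7]
wrist_force: [0.0, -0.1, 0.1]
opening: -0.0
```

View pics/b1.png

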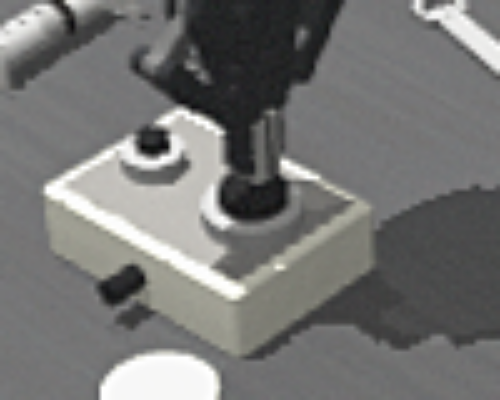

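The tip (252,175) is above the larger button (250,200), well away from the smaller one (152,138). I'll press in small steps.

```bash
python3 -m jog '[[1,0,-0.15,-0.2,0,0,0],[1,0,-0.15,-0.4,0,0,0],[1,0,-0.15,-0.4,0,0,0]]'
python3 -m jog '[[1,0,0,-0.1,0,0,0],[1,0,0,-0.1,0,0,0]]'
python3 -m jog '[[1,0,0,-0.1,0,0,0],[1,0,0,-0.1,0,0,0]]'
python3 -m jog '[[1,0,0,-0.08,0,0,0],[1,0,0,-0.08,0,0,0]]'
```

```text
time: 14.0
ee_pos: [0.592, -0.135, 0.0633]
tcp_rot: [-90.0, 0.0, 4.6]
wrist_force: [1.5, -0.5, 1.8]
opening: 0.0
time: 14.2
ee_pos: [0.5921, -0.135, 0.0613]
tcp_rot: [-90.0, -0.0, 4.6]
wrist_force: [-0.6, -1.4, 3.3]
opening: -0.0
time: 14.4
ee_pos: [0.5922, -0.1349, 0.0589]
tcp_rot: [-90.0, -0.0, 4.6]
wrist_force: [-1.4, -2.3, 4.3]
opening: 0.0002
time: 14.6
ee_pos: [0.5923, -0.1349, 0.058]
tcp_rot: [-90.0, -0.1, 4.6]
wrist_force: [-2.9, -1.3, 10.2]
opening: 0.0004
```

```bash
python3 -m jog '[[1,0,0,-0.08,0,0,0],[1,0,0,-0.08,0,0,0],[1,0,0,-0.08,0,0,0]]'
python3 -m jog '[[1,0,0,1,0,0,0],[1,0,0,3,0,0,0],[1,0,0,4,0,0,0],[1,-3,0,4,0,0,0],[1,-5,0,4,0,0,0]]'
python3 -m jog '[[1,-2,-3,0,0,0,0],[1,-2,-3,0,0,0,0],[1,-2,-3,0,0,0,0],[1,-2,-3,0,0,0,0]]'
python3 - <<'E'
from h import *
E
python3 fin.py L3; python3 ang.py 'L3_{}.npz'
python3 - <<'E'
from h import *
a=np.load("L3_top.npz");b=np.load("L3_scene.npz");save("f.png",np.hstack([cv2.resize(rect("top",a["im"],(.53,.03),.05,.3),(400,400)),cv2.resize(b["im"][140:370,200:430],(400,400))]))
E
```

```text
time: 14.9
ee_pos: [0.5924, -0.1349, 0.0577]
tcp_rot: [-90.1, -0.1, 4.6]
wrist_force: [-9.6, 0.1, 22.7]
opening: 0.0005
time: 15.4
ee_pos: [0.4921, -0.1345, 0.1542]
tcp_rot: [-90.0, 0.0, 4.7]
wrist_force: [-1.0, -0.9, 0.5]
opening: 0.0001
time: 15.8
ee_pos: [0.4418, -0.2101, 0.1546]
tcp_rot: [-90.0, -0.0, 4.5]
wrist_force: [0.5, 1.0, -0.6]
opening: -0.0001
L3_{}.npz top rim centre [0.5953 0.2095] ticks [0.596  0.2097] mark deg 35.08 -20.0
   depth post [0.5361 0.1684] img post [0.5279 0.1639] deg about rim c 34.08 r 0.0813 | depth deg 34.78 r 0.072
L3_{}.npz scene rim centre [0.599  0.2102] ticks [0.5996 0.2109] mark deg 35.31 -98.9
   depth post [0.5437 0.1695] img post [0.5529 0.177 ] deg about rim c 35.72 r 0.0568 | depth deg 36.35 r 0.0687
```

View pics/f.png

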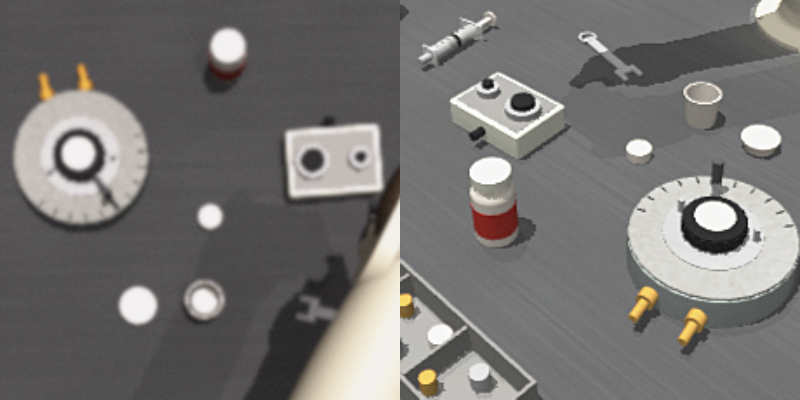

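The final picture shows the lever on the long mark, the button sprung back, the loose items in place and the arm clear. Handing in.

```bash
python3 -c "
from workcell import bot
print(bot.job_done())"
```

```text
the job is handed in; nothing more can be done
None
```

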